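# Pump up the filter-plate press

## Task

With the fingertips, first push the vent lever of the hand pump all the way over, away from the robot, to shut the vent; then press the pump's black mushroom plunger down and let it spring back up, again and again, until the steel indicator pin has come fully out of its collar, and finish with the plunger back up. Nothing is to be picked up: do not touch the pin itself, and leave the things standing on and around the pump where they are.

Things in the scene. Friction and masses are not known exactly. Their poses are not given: they have to be found in the camera images.
- pump: fixed hand pump: white block 140 (its x) x 230 (y) x 60 mm high; on its far (+x) side a low nest with a well plate, to x = +190, 52 high. Origin: centre of the underside, z up; -x is the front, towards the robot (turned up to 0.4 rad). On the deck, in its x, y, mm: plunger (0, 70), indicator pin (25, 5), vent lever's pivot (0, -70), loose vials near (-50, -12) and (-50, 30)
- plunger (a joint): travel of the spring plunger, straight down: 0 up, 0.024 m fully pressed. Takes 6 N to start, 10 to 14 N at the bottom; springs back up by itself within 0.2 s. A full stroke lifts the indicator pin about 6 mm on the way down and the pin stays there; short strokes lift it in proportion. Pumping on after it is fully out does no harm
- plunger_top (a point): centre of the top of the plunger's black mushroom head, 40 mm in diameter, 14 mm thick; 112 mm above the bench when up, 88 mm when fully pressed. It sits over an aluminium barrel 44 mm in diameter, 26 mm high.
- pin (a joint): how far the indicator pin has come out: 0 in, 0.030 m fully out (its stop). It starts somewhere between 0 and 0.009.
- pin_top (a point): centre of the top of the steel indicator pin, 14 mm in diameter, upright in a steel collar 34 mm wide, 10 mm high on the deck; not to be touched. Its top stands 74 mm above the bench (4 above the collar) when in, 104 mm (34 above the collar) when fully out; then a narrower waist shows just above the collar
- vent (a joint): angle of the vent lever about an axis along the pump's y: 0 leaning 0.5 rad to the pump's -x (vent open), 1.0 rad leaning 0.5 rad to +x (vent shut, its stop). It starts between 0 and 0.25, turns with light friction (about 1 N at the tip) and stays where it is left.
- vent_tip (a point): centre of the black ball, 26 mm in diameter, at the tip of the vent lever (a 10 mm rod, 60 mm from pivot to ball centre; pivot 82 mm above the bench, on a grey block 70 x 50 x 25 mm on the deck). From open to shut the ball goes from 29 mm before the pivot (-x) to 29 mm beyond it (+x), 135 to 142 mm above the bench
- vial_a: loose amber vial, 22 mm wide, 38 mm high, on the deck near the front edge; leave alone. Origin: centre of its underside.
- vial_b: loose amber vial, 22 mm wide, 38 mm high, on the deck near the front edge; leave alone. Origin: centre of its underside.
- tip_box: loose pink box of pipette tips, 85 x 120 x 53 mm, left of the pump; leave alone. Origin: centre of its underside.
- tube_rack: loose white tube rack, 55 x 130 x 62 mm, right of the pump; leave alone. Origin: centre of its underside.
- wash_bottle: loose white bottle, 64 mm in diameter, 150 mm high, left beyond the pump; leave alone. Origin: centre of its underside.
- jar: loose amber jar, 60 mm in diameter, 70 mm high, right beyond the pump; leave alone. Origin: centre of its underside.
- marker: loose marker pen, 14 x 135 x 14 mm, lying before the pump; leave alone. Origin: on its underside.

How it is judged:
On the way, in this order (a step that is already met when the one before it is completed fails the run):
1. the vent lever is pushed over to shut (value of joint vent above 0.85 rad), for 0.1 s.
2. the indicator pin has been pumped fully out (value of joint pin above 0.027 m), for 0.2 s.
At the end, for the whole second after the job is handed in: the vent lever is shut (over 0.85 of its 1.0 rad), the indicator pin is out by more than 27 of its 30 mm, and the plunger is back up (within 3 mm) (value of joint vent above 0.85 rad and value of joint pin above 0.027 m and value of joint plunger below 0.003 m); the robot touches nothing.
It fails at once if the plunger is pumped (over half its travel) while the vent is still open (value of joint vent below 0.7 rad and value of joint plunger above 0.012 m).
It fails at once if the robot touches the indicator pin (contact force between any of the fingers, the arm and pin above 0.5 N).
It fails at once if a loose thing on or around the pump is lifted, carried or shoved more than 20 mm (distance of any of vial_a, vial_b, tip_box, tube_rack, wash_bottle, jar, marker from where it was at the start of the episode above 0.02 m).
It also fails if it takes over 54 s, if anything falls off the work surface, if the arm or the gripper's body presses on something with over 40 N, if the wrist force passes 120 N, or if a joint passes its speed limit or range.

## Robot

A 6-joint arm with a two-finger parallel gripper is mounted at the origin on the work surface. World frame = base frame: x ahead of the robot, y to its left, z up, the work surface at z = 0. Lengths are in m, angles in rad, forces in N, time in s.
With the tool pointing down it reaches from about 0.325 to 0.9 m from the base axis. Payload 6.1 kg.
Tool frame: the origin (TCP) lies between the finger pads; the fingertips stand 11 mm ahead of it and the grasp point (between the pads) lies 8 mm behind it; z points along the fingers, y is the line along which they close (so a half turn about z gives the same grasp; the last joint's range is limited). The gripper opens to 87 mm and grips with 3 to 60 N. Pads are 19 mm wide; open, the fingers measure 117 mm over their backs; the gripper's body (75 mm by 190 mm) begins 51 mm behind the grasp point.
Start: joints at [1.218, 0.22, 1.526, -0, 1.395, -0.126], TCP at [0.141, 0.609, 0.234] pointing down, gripper open.
Joint ranges: [-2.98, 2.98], [-0.91, 2.08], [0.09, 2.57], [-1.24, 4.39], [0.2, 2.65], [-2.68, 2.68]. Speed limits (rad/s): [2.57, 2.57, 3.01, 3.14, 3.14, 3.14].

## Interface

Orientations are given as a rotation vector (axis times angle).
In Python, from bench import * gives the robot as it stands. The module is installed in compiled form; this text tells all that it offers.
- The arm moves only by the tool carry_out, never from a script. Its argument "increments" is one flat list of numbers, 7 for each row, row after row: the shift along the tool's x, y, z in cm, then the turn, a rotation vector about the tool's x, y, z in rad, then the closure, from 0 (fully open) to 1 (shut). A call has 1 to 8 rows; each row is the pose to reach, as a shift and turn from the pose commanded when the call began, along the tool's axes at that moment; what a row does not reach only later rows make up. A row lasts 1/12 s, in which the tool goes at most 41.7 mm and 7.16 degrees, less where a joint would pass 70% of its speed; a pose out of reach is approached as far as the arm can. A call with a gripper value outside its range is refused whole. The fingers move at their own pace and stop on an object; "newtons" is the grip in N (left out, the last holds). Time passes only in rows, so rows that repeat a pose let the fingers close. It gives the time, the measured TCP pose, the force, the opening and the grip force at its end, in the units of the state.
- get_state(): the state, without advancing time (a new reading comes with each control period).
- grab_frame(name): name is "scene" or "top"; returns a dict with "img" (384x512x3 uint8, red, green, blue), "depth" (384x512 float32, m along the optical axis (not along the pixel's ray), 0 where there is no reading), "fx", "fy", "cx", "cy" (pixels), "position" and "orientation" of the camera in the world. Camera axes: x right, y up, looking along -z (the intrinsics and any distortion apply to the point x, -y, -z); pixel columns grow to the right and rows downward; lengths in m; the calibration is good to about 2 mm. A picture is of the moment at which its call begins.
- sign_off(): hands the job in; it is judged then, once.
The state is a dict: "t": time; "joint_positions": joint angles; "joint_vel": joint speeds; "effort": joint torques, N m; "eef_pos": TCP position; "tool_rot": TCP orientation; "ft_force": force on the tool from outside, world axes, zero at the start; "ft_torque": the same for the moment, N m; "finger_gap": opening from 0.0 (shut) to 1.0 (fully open); "grasp_force": force on a finger pad.
Only numpy, scipy, OpenCV 4.12 (cv2) and the standard library are available. Lean on these libraries where they do the work, as an engineer would, in place of code of your own. Each camera call takes 0.05 s, during which the arm holds its last target. There are 200 camera calls.

## Working session

There is one attempt and no reset: what is moved stays moved. The work goes in short steps, Python scripts to look and compute and a tool call to move; the robot and the scene stay as the last step left them, time stands still between calls to the robot, and variables do not carry over. Pictures are saved under pics/ and viewed, at most 10 in all, crops included, and the job is handed in when it is done.

Besides the shell and the picture viewer there is one more tool, called after ">>>" in YAML: its name, and indented under it one key for each argument. carry_out: Moves the arm, as the interface text tells. Its arguments: {"type":"object","properties":{"increments":{"type":"array","items":{"type":"number"}},"newtons":{"type":"number"}},"required":["increments"]}

```bash
mkdir -p pics
cat > h.py <<'E'
from bench import *
import numpy as np, cv2
from scipy.spatial.transform import Rotation as R
def Rm(o):
    o=np.array(o,float)
    if o.shape==(3,3): return o
    return R.from_rotvec(o).as_matrix() if o.size==3 else R.from_quat(o).as_matrix()
def cloud(f):
    d=f["depth"]; v,u=np.mgrid[:d.shape[0],:d.shape[1]]
    P=np.stack([(u-f["cx"])/f["fx"]*d,-(v-f["cy"])/f["fy"]*d,-d],-1)
    return P@Rm(f["orientation"]).T+np.array(f["position"])
def tool():
    s=get_state(); return np.array(s["eef_pos"]),R.from_rotvec(s["tool_rot"])
E
python3 - <<'E'
from h import *
s=get_state(); print(s)
for n in("scene","top"):
    f=grab_frame(n); print(n,{k:v for k,v in f.items() if k not in("img","depth")}, (f["depth"]>0).mean())
    cv2.imwrite(f"pics/{n}0.png",cv2.resize(f["img"][:,:,::-1],(768,576)))
    np.savez(f"{n}0.npz",**f)
E
```

```text
{'t': 0.0, 'joint_positions': array([ 1.21789609e+00,  2.21225251e-01,  1.52761598e+00, -2.53660279e-05,
        1.39469484e+00, -1.26136687e-01]), 'joint_vel': array([-1.25047454e-04,  1.30266316e-03,  4.15734504e-04,  1.37669740e-03,
        6.97972248e-04,  5.35676724e-05]), 'effort': array([ 2.44168397e-03, -4.94614756e+01, -3.87380719e+01,  7.02670659e-02,
        5.73124678e-02, -1.29863893e-04]), 'eef_pos': array([0.14034025, 0.60842234, 0.2324352 ]), 'tool_rot': array([-3.55380116e-01, -3.12098643e+00,  2.97445177e-03]), 'ft_force': array([-0.07257129,  0.58790603, -0.25126352]), 'ft_torque': array([0.00053548, 0.04228326, 0.00587459]), 'grasp_force': 0.0, 'finger_gap': 0.9991524529694457}
scene {'fx': 470.0083271277783, 'fy': 470.0083271277783, 'cx': 252.1126823767704, 'cy': 190.76400116547995, 'position': array([ 1.09805195, -0.41371611,  0.76679801]), 'orientation': array([0.77479574, 0.31067079, 0.75979258])} 0.9959564208984375
top {'fx': 360.5688507226143, 'fy': 360.5688507226143, 'cx': 252.1041957151259, 'cy': 194.07564680504933, 'position': array([0.38372748, 0.07977542, 0.99672763]), 'orientation': array([ 0.17995824, -0.19742024, -1.60533145])} 0.9960123697916666
```

View pics/scene0.png

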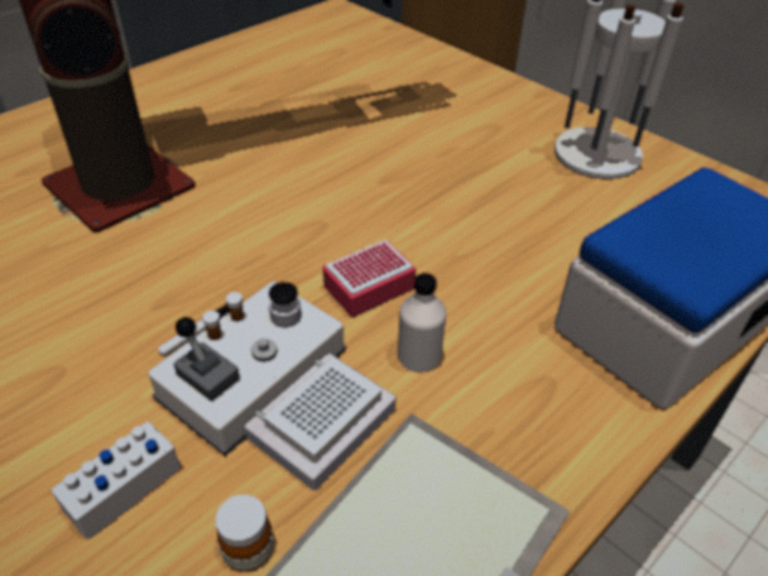

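View pics/top0.png

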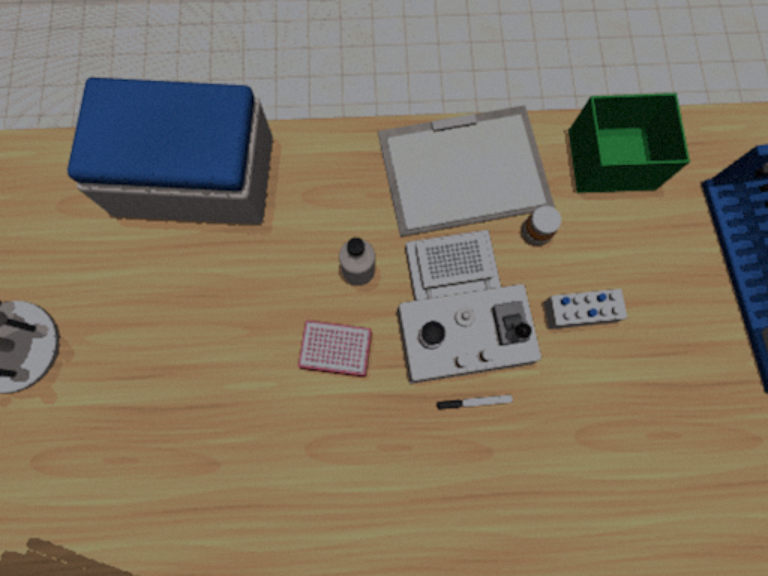

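The scene view shows the plunger head at about (284,292) and the vent ball at (186,326). In the top view the plunger is at (432,333), the ball at (523,331), the pin at (465,315) and the vials at (461,361) and (485,355).

```bash
cat > m.py <<'E'
from h import *
def ray(f,u,v):
    d=np.array([(u-f["cx"])/f["fx"],-(v-f["cy"])/f["fy"],-1.])
    return np.array(f["position"],float),Rm(f["orientation"])@d
def onz(f,u,v,z):
    o,d=ray(f,u,v); return o+d*(z-o[2])/d[2]
def blob(f,u,v,r,thr=60):
    g=f["img"].max(-1); m=np.zeros(g.shape,np.uint8); m[v-r:v+r,u-r:u+r]=(g<thr)[v-r:v+r,u-r:u+r]
    n,l,st,c=cv2.connectedComponentsWithStats(m)
    k=1+np.argmax(st[1:,4]); return c[k],st[k]
def tri(a,b):
    A=[];B=[]
    for o,d in(a,b):
        d=d/np.linalg.norm(d);M=np.eye(3)-np.outer(d,d);A.append(M);B.append(M@o)
    return np.linalg.solve(sum(A),sum(B))
E
python3 - <<'E'
from m import *
F={n:dict(np.load(n+"0.npz")) for n in("scene","top")}
for n in F: 
    for k in("fx","fy","cx","cy"):F[n][k]=float(F[n][k])
s,t=F["scene"],F["top"]
for nm,a,b,z in(("plunger",(189,193),(288,222),.105),("ball",(124,217),(348,220),.138)):
  for thr in(40,55):
    ca,sa=blob(s,*a,12,thr);cb,sb=blob(t,*b,11,thr)
    print(nm,thr,ca,sa,cb,sb,"tri",tri(ray(s,*ca),ray(t,*cb)),"z",onz(s,*ca,z),onz(t,*cb,z))
# deck
for n in F:
    P=cloud(F[n]); m=(abs(P[...,2]-.06)<.008)&(F[n]["img"].min(-1)>90)&(P[...,0]>.3)
    m=m.astype(np.uint8)
    nn,l,st,c=cv2.connectedComponentsWithStats(cv2.morphologyEx(m,cv2.MORPH_OPEN,np.ones((3,3))))
    for k in range(1,nn):
        if st[k,4]<300: continue
        q=P[l==k]; print(n,st[k],np.median(q[:,2]),cv2.minAreaRect((q[:,:2]*1000).astype(np.float32)))
# high-res points
for nm,u,v,z in(("pin",310,210,.074),("vialA",323,237,.098),("vialB",307,241,.098)):
    print(nm,onz(t,u,v,z),cloud(t)[v,u])
print(onz(s,176,231,.076), cloud(s)[231,176])
im=np.hstack([cv2.resize(s["img"][165:275,95:240],None,fx=2.7,fy=2.7,interpolation=2),cv2.resize(t["img"][180:260,260:365],None,fx=3.7125,fy=3.7125,interpolation=2)]) 
cv2.imwrite("pics/crop.png",im[:,:,::-1])
E
```

```text
plunger 40 [188.46354167 195.58333333] [180 189  17  14 192] [288.40853659 221.48170732] [282 214  14  16 164] tri [ 0.52631352 -0.02236544  0.10581759] z [ 0.52568261 -0.02177166  0.105     ] [ 0.5263686  -0.02256918  0.105     ]
plunger 55 [188.43192488 195.79812207] [180 189  18  15 213] [288.1827957  221.56451613] [281 214  15  16 186] tri [ 0.52613413 -0.02208494  0.10493662] z [ 0.52612868 -0.02220916  0.105     ] [ 0.52618387 -0.02199073  0.105     ]
ball 40 [123.53571429 218.01785714] [118 212  12  13 112] [346.70192308 219.81730769] [337 215  17  11 104] tri [ 0.51857773 -0.16188338  0.13579502] z [ 0.51941367 -0.1641564   0.138     ] [ 0.5191311  -0.15968748  0.138     ]
ball 55 [123.703125 218.078125] [118 212  12  13 128] [344.76646707 220.80838323] [337 215  17  14 167] tri [ 0.51628268 -0.15917259  0.13197455] z [ 0.51975069 -0.1640192   0.138     ] [ 0.51692136 -0.15476105  0.138     ]
scene [ 100  191  129   96 4232] 0.06074548072018521 ((535.6648559570312, -91.57583618164062), (140.98158264160156, 230.32054138183594), 6.814084053039551)
scene [215 243  30  28 321] 0.053493486634568654 ((666.0032348632812, -37.34373474121094), (43.57584762573242, 78.84124755859375), 68.43907165527344)
scene [183 250  52  41 768] 0.053557276909222906 ((665.3182373046875, -96.32640075683594), (79.38597106933594, 87.93426513671875), 80.61225891113281)
top [ 267  190   94   63 3278] 0.059566427400614075 ((533.967529296875, -92.66201782226562), (138.8856658935547, 229.39404296875), 6.576683044433594)
pin [ 0.55912809 -0.08447507  0.074     ] [ 0.55691558 -0.0824032   0.08563937]
vialA [ 0.48473275 -0.10704801  0.098     ] [ 0.484564   -0.10673589  0.09950148]
vialB [ 0.47651643 -0.06631725  0.098     ] [ 0.47644259 -0.06620099  0.0987152 ]
[ 0.56208407 -0.08469394  0.076     ] [ 0.56577459 -0.08695949  0.08075663]
```

View pics/crop.png

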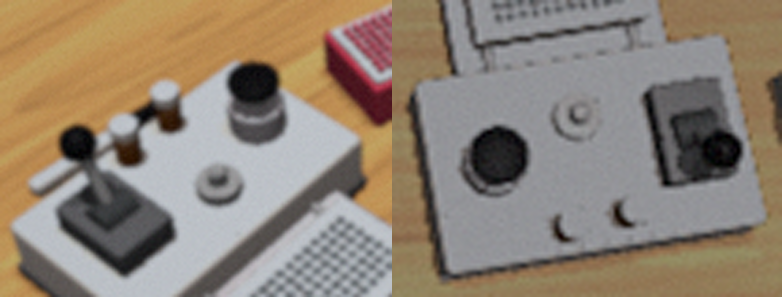

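```bash
cat > go.py <<'E'
from h import *
import sys
c=np.array([.535,-.092,0]);yaw=.117
def pump(x,y,z): return c+R.from_euler("z",yaw).apply(np.array([x,y,z])/1000)
def inc(p):
    e,r=tool(); return (r.inv().apply(np.array(p)-e)*100).round(2)
def state():
    e,r=tool();s=get_state()
    print("t",s["t"],"pump mm",(R.from_euler("z",-yaw).apply(e-c)*1000).round(1),"F",s["ft_force"].round(1))
    want=R.from_matrix(np.array([[-1,0,0],[0,1,0],[0,0,-1.]]));want=R.from_euler("z",yaw)*want
    print("turn needed",(r.inv()*want).as_rotvec().round(3))
E
python3 - <<'E'
from go import *
state(); print(inc([.4,.2,.24]), pump(-62,-70,240))
E
```

```text
t 0.1 pump mm [-310.2  741.8  232.5] F [0.4 1.  0.5]
turn needed [-0.002 -0.001 -0.344]
[-34.48 -33.97  -0.69] [ 0.4815952  -0.16875889  0.24      ]
```

>>> carry_out:
  increments: [-34.5,-34,-0.7,0,0,-0.344,1,-34.5,-34,-0.7,0,0,-0.344,1,-34.5,-34,-0.7,0,0,-0.344,1,-34.5,-34,-0.7,0,0,-0.344,1,-34.5,-34,-0.7,0,0,-0.344,1,-34.5,-34,-0.7,0,0,-0.344,1,-34.5,-34,-0.7,0,0,-0.344,1,-34.5,-34,-0.7,0,0,-0.344,1]
  newtons: 20

```text
t: 0.77
eef_pos: [0.3193, 0.3263, 0.2381]
tool_rot: [0.185, -3.136, 0.0]
ft_force: [0.6, 0.5, -0.1]
finger_gap: 0.479
grasp_force: 0.0
```

```bash
python3 -c "
from go import *
state(); print(inc(pump(-64,-70,200)))"
```

```text
t 0.7667 pump mm [-165.4  440.6  238.1] F [ 0.6  0.5 -0.1]
turn needed [-0.    -0.     0.001]
[-10.11 -51.06   3.82]
```

>>> carry_out:
  increments: [-10.1,-51,1,0,0,0,1,-10.1,-51,1,0,0,0,1,-10.1,-51,1,0,0,0,1,-10.1,-51,1,0,0,0,1,-10.1,-51,1,0,0,0,1,-10.1,-51,1,0,0,0,1,-10.1,-51,1,0,0,0,1,-10.1,-51,1,0,0,0,1]

```text
t: 1.43
eef_pos: [0.4214, 0.009, 0.2318]
tool_rot: [-0.184, 3.136, 0.0]
ft_force: [0.5, 0.2, -0.3]
finger_gap: 0.01
grasp_force: 0.0
```

```bash
python3 -c "
from go import *
state(); print(inc(pump(-64,-70,200)))"
```

```text
t 1.4333 pump mm [-101.1  113.6  231.8] F [ 0.5  0.2 -0.3]
turn needed [ 0.  0. -0.]
[ -3.7  -18.36   3.19]
```

>>> carry_out:
  increments: [-3.7,-18.4,2,0,0,0,1,-3.7,-18.4,2,0,0,0,1,-3.7,-18.4,2,0,0,0,1,-3.7,-18.4,2,0,0,0,1,-3.7,-18.4,2,0,0,0,1,-3.7,-18.4,9.7,0,0,0,1,-3.7,-18.4,9.7,0,0,0,1,-3.7,-18.4,9.7,0,0,0,1]

```text
t: 2.1
eef_pos: [0.4746, -0.1654, 0.1273]
tool_rot: [0.181, -3.125, -0.011]
ft_force: [-2.3, 1.0, -0.6]
finger_gap: 0.004
grasp_force: 0.0
```

```bash
python3 -c "
from go import *
state()
f=grab_frame('scene');cv2.imwrite('pics/s1.png',cv2.resize(f['img'][130:290,60:273,::-1],None,fx=3,fy=3,interpolation=2))"
```

```text
t 2.1 pump mm [-68.6 -65.8 127.3] F [-2.3  1.  -0.6]
turn needed [ 0.008 -0.011 -0.001]
```

View pics/s1.png

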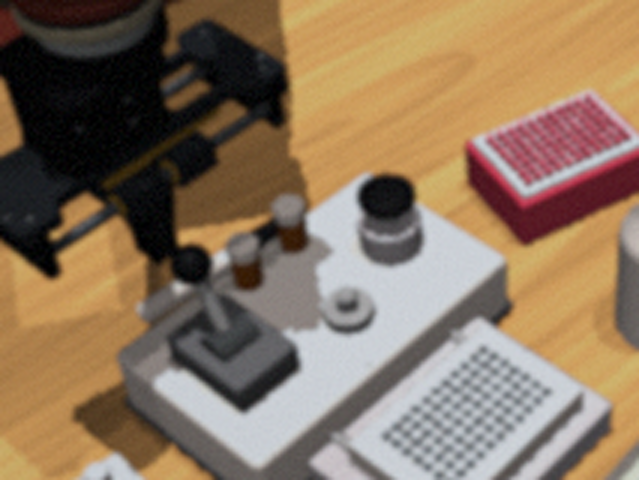

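The closed fingertips, at about (155,250), stand just behind the ball at (190,265). Pushing now.

>>> carry_out:
  increments: [0,0,0,0,0,0,1,-1,0,0,0,0,0,1,-2,0,0,0,0,0,1,-3,0,0,0,0,0,1,-4,0,0,0,0,0,1,-5,0,0,0,0,0,1,-6,0,0,0,0,0,1,-6.5,0,0,0,0,0,1]

```text
t: 2.82
eef_pos: [0.5457, -0.1594, 0.1348]
tool_rot: [-0.185, 3.136, 0.0]
ft_force: [-1.2, -1.2, -0.8]
finger_gap: 0.003
grasp_force: 0.8
```

>>> carry_out:
  increments: [-0.2,0,0,0,0,0,1,-0.4,0,0,0,0,0,1,-0.6,0,0,0,0,0,1,-0.7,0,0,0,0,0,1,-0.7,0,0,0,0,0,1]

```text
t: 3.23
eef_pos: [0.5479, -0.1591, 0.1341]
tool_rot: [0.183, -3.128, -0.001]
ft_force: [-13.3, -2.0, 6.4]
finger_gap: 0.006
grasp_force: 6.3
```

```bash
python3 -c "
from m import *
from go import *
state()
f=grab_frame('scene');cv2.imwrite('pics/s2.png',cv2.resize(f['img'][130:290,60:273,::-1],None,fx=3,fy=3,interpolation=2))"
```

```text
t 3.2333 pump mm [  5.  -68.2 134.1] F [-13.3  -2.    6.4]
turn needed [ 0.001 -0.008  0.   ]
```

View pics/s2.png

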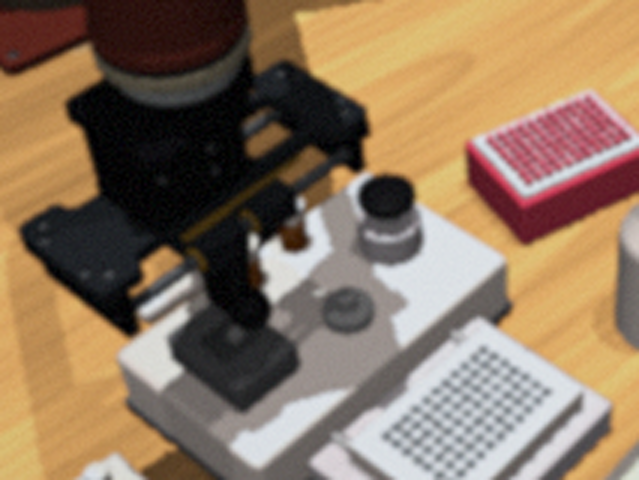

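The ball at (245,305) is beyond the pivot and reads 13 N against its stop, so the vent is shut. Backing off and going over to the plunger.

>>> carry_out:
  increments: [1.7,0,0,0,0,0,1,1.7,0,-2,0,0,0,1,1.7,0,-5,0,0,0,1,1.7,0,-5,0,0,0,1,1.7,7,-5,0,0,0,1,1.7,13.9,-5,0,0,0,1,1.2,13.9,-5,0,0,0,1,1.2,13.9,-5,0,0,0,1]

```text
t: 3.95
eef_pos: [0.5223, -0.0179, 0.1849]
tool_rot: [-0.187, 3.136, 0.004]
ft_force: [-0.2, 0.3, -0.2]
finger_gap: 0.005
grasp_force: 0.0
```

>>> carry_out:
  increments: [0,0,0,0,0,0,1,0,0,0,0,0,0,1,0,0,0,0,0,0,1]

```text
t: 4.2
eef_pos: [0.5233, -0.023, 0.185]
tool_rot: [-0.184, 3.136, -0.001]
ft_force: [0.6, -0.9, 0.4]
finger_gap: 0.005
grasp_force: 0.0
```

```bash
python3 -c "
from m import *
from go import *
state(); print(inc(pump(0,70,128)))
f=grab_frame('scene');cv2.imwrite('pics/s3.png',cv2.resize(f['img'][130:290,60:273,::-1],None,fx=3,fy=3,interpolation=2))
for r in (8,12):
  c1,st=blob(f,142,231,r,45);print(c1,st,onz(f,*c1,.135))"
```

```text
t 4.2 pump mm [ -3.6  69.9 185. ] F [ 0.6 -0.9  0.4]
turn needed [-0.001  0.     0.   ]
[-0.35  0.01  5.7 ]
[142.55970149 232.20149254] [137 225  12  14 134] [ 0.56932247 -0.15766269  0.135     ]
[142.56028369 232.54609929] [137 225  12  16 141] [ 0.57000291 -0.15813147  0.135     ]
```

View pics/s3.png

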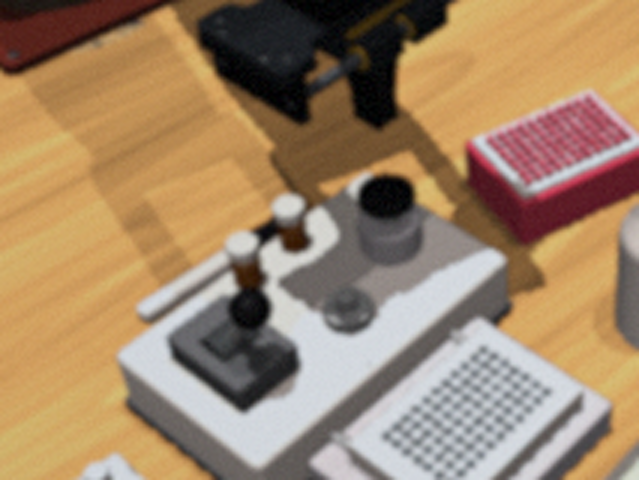

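The ball sits at (250,308), measured 2 mm from the shut position, and the fingertips are over the plunger head at (387,195). Starting the first stroke.

>>> carry_out:
  increments: [-0.35,0,2.5,0,0,0,1,-0.35,0,5,0,0,0,1,-0.35,0,6,0,0,0,1,-0.35,0,7,0,0,0,1,-0.35,0,8,0,0,0,1,-0.35,0,8.6,0,0,0,1,-0.35,0,8.6,0,0,0,1,-0.35,0,8.6,0,0,0,1]

```text
t: 4.92
eef_pos: [0.526, -0.023, 0.1]
tool_rot: [0.182, -3.134, 0.001]
ft_force: [-6.8, -0.6, 8.5]
finger_gap: 0.008
grasp_force: 4.5
```

>>> carry_out:
  increments: [0,0,-1.5,0,0,0,1,0,0,-3,0,0,0,1,0,0,-3,0,0,0,1,0,0,-3,0,0,0,1,0,0,-2,0,0,0,1,0,0,-1,0,0,0,1,0,0,0.2,0,0,0,1,0,0,0.2,0,0,0,1]

```text
t: 5.58
eef_pos: [0.5284, -0.0227, 0.0993]
tool_rot: [-0.183, 3.133, -0.002]
ft_force: [-3.9, -0.1, 21.0]
finger_gap: 0.005
grasp_force: 10.5
```

>>> carry_out:
  increments: [0,0,-1.7,0,0,0,1,0,0,-3.2,0,0,0,1,0,0,-3.2,0,0,0,1,0,0,-3.2,0,0,0,1,0,0,-2,0,0,0,1,0,0,-1,0,0,0,1,0,0,0,0,0,0,1,0,0,0,0,0,0,1]

```text
t: 6.25
eef_pos: [0.5275, -0.0221, 0.0991]
tool_rot: [-0.184, 3.136, -0.001]
ft_force: [-9.8, 2.2, 31.2]
finger_gap: 0.008
grasp_force: 15.7
```

>>> carry_out:
  increments: [0,0,-1.7,0,0,0,1,0,0,-3.2,0,0,0,1,0,0,-3.2,0,0,0,1,0,0,-3.2,0,0,0,1,0,0,-2,0,0,0,1,0,0,-1,0,0,0,1,0,0,0,0,0,0,1,0,0,0,0,0,0,1]

```text
t: 6.92
eef_pos: [0.527, -0.022, 0.0991]
tool_rot: [0.184, -3.136, 0.0]
ft_force: [-10.8, 1.7, 33.7]
finger_gap: 0.005
grasp_force: 17.2
```

>>> carry_out:
  increments: [0,0,-1.7,0,0,0,1,0,0,-3.2,0,0,0,1,0,0,-3.2,0,0,0,1,0,0,-3.2,0,0,0,1,0,0,-2,0,0,0,1,0,0,-1,0,0,0,1,0,0,0,0,0,0,1,0,0,0,0,0,0,1]

```text
t: 7.58
eef_pos: [0.527, -0.022, 0.0992]
tool_rot: [0.184, -3.136, 0.0]
ft_force: [-11.7, 2.3, 34.8]
finger_gap: 0.006
grasp_force: 17.6
```

>>> carry_out:
  increments: [0,0,-1.7,0,0,0,1,0,0,-3.2,0,0,0,1,0,0,-3.2,0,0,0,1,0,0,-3.2,0,0,0,1,0,0,-2,0,0,0,1,0,0,-1,0,0,0,1,0,0,0,0,0,0,1,0,0,0,0,0,0,1]

```text
t: 8.25
eef_pos: [0.5269, -0.0219, 0.0991]
tool_rot: [0.184, -3.135, -0.0]
ft_force: [-12.7, 2.8, 35.3]
finger_gap: 0.008
grasp_force: 17.7
```

>>> carry_out:
  increments: [0,0,-2,0,0,0,1,0,0,-5,0,0,0,1,2,0,-9,0,0,0,1,5,0,-10,0,0,0,1,8,0,-10,0,0,0,1,10,0,-10,0,0,0,1,10,0,-10,0,0,0,1,10,0,-10,0,0,0,1]

```text
t: 8.92
eef_pos: [0.4259, -0.0334, 0.1946]
tool_rot: [0.183, -3.134, -0.002]
ft_force: [-0.3, -0.2, -0.7]
finger_gap: 0.004
grasp_force: 0.0
```

```bash
python3 -c "
from go import *
state()
f=grab_frame('scene');P=cloud(f);q=P[200:240,165:190].reshape(-1,3);d=np.linalg.norm(q[:,:2]-pump(25,5,0)[:2],axis=1)<.007
print('pin z',np.sort(q[d,2])[-8:])
cv2.imwrite('pics/s4.png',cv2.resize(f['img'][130:290,60:273,::-1],None,fx=3,fy=3,interpolation=2))"
```

```text
t 8.9167 pump mm [-101.6   70.9  194.6] F [-0.3 -0.2 -0.7]
turn needed [ 0.001 -0.002 -0.001]
pin z [0.1052353  0.10525574 0.10562946 0.10575186 0.10634067 0.1065869
 0.10683867 0.10694499]
```

View pics/s4.png

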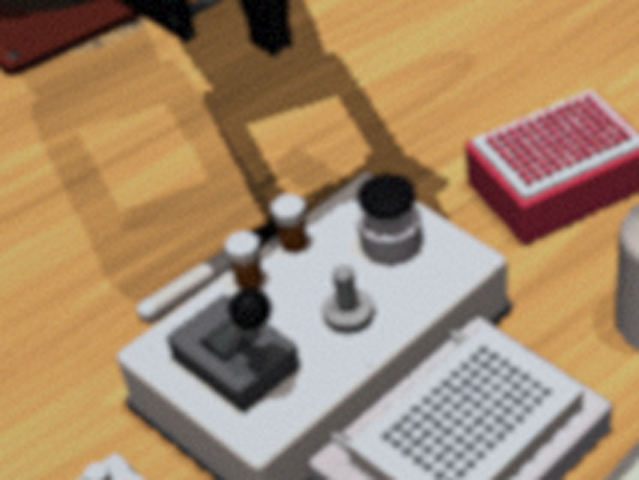

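The pin at (345,285) now stands tall, its top measured at about 105 mm. The plunger is up at (387,195), the lever is still shut and the vials have not moved. Further pumping does no harm, so I'll add two strokes for margin.

>>> carry_out:
  increments: [-4,0,0,0,0,0,1,-8,0,0,0,0,0,1,-10,0,0,0,0,0,1,-10,0,3,0,0,0,1,-10,0,6,0,0,0,1,-10,0,7.5,0,0,0,1,-10,0,9.8,0,0,0,1,-10,0,9.8,0,0,0,1]

```text
t: 9.63
eef_pos: [0.529, -0.0218, 0.1002]
tool_rot: [-0.185, 3.135, -0.0]
ft_force: [-3.2, 0.3, 11.1]
finger_gap: 0.006
grasp_force: 5.5
```

>>> carry_out:
  increments: [0,0,-1.7,0,0,0,1,0,0,-3.2,0,0,0,1,0,0,-3.2,0,0,0,1,0,0,-3.2,0,0,0,1,0,0,-2,0,0,0,1,0,0,-1,0,0,0,1,0,0,0,0,0,0,1,0,0,0,0,0,0,1]

```text
t: 10.3
eef_pos: [0.5283, -0.022, 0.0993]
tool_rot: [-0.184, 3.134, -0.001]
ft_force: [1.0, 0.3, 12.5]
finger_gap: 0.007
grasp_force: 6.5
```

>>> carry_out:
  increments: [0,0,-2,0,0,0,1,0,0,-5,0,0,0,1,2,0,-9,0,0,0,1,5,0,-10,0,0,0,1,8,0,-10,0,0,0,1,10,0,-10,0,0,0,1,10,0,-10,0,0,0,1,10,0,-10,0,0,0,1]

```text
t: 10.97
eef_pos: [0.4263, -0.0334, 0.197]
tool_rot: [0.183, -3.135, -0.001]
ft_force: [0.8, -0.2, 0.1]
finger_gap: 0.003
grasp_force: 0.0
```

```bash
python3 -c "
from m import *
from go import *
state()
f=grab_frame('scene');P=cloud(f);q=P[200:240,165:190].reshape(-1,3);d=np.linalg.norm(q[:,:2]-pump(25,5,0)[:2],axis=1)<.007
print('pin z',np.sort(q[d,2])[-8:])
c1,st=blob(f,142,231,8,45);print('ball',onz(f,*c1,.135))
c1,st=blob(f,189,193,12,40);print('plunger',c1)
cv2.imwrite('pics/s5.png',cv2.resize(f['img'][130:290,60:273,::-1],None,fx=3,fy=3,interpolation=2))"
```

```text
t 10.9667 pump mm [-101.1   70.8  197. ] F [ 0.8 -0.2  0.1]
turn needed [ 0.001 -0.002 -0.   ]
pin z [0.10521633 0.10542709 0.10543269 0.10548355 0.10571072 0.10580856
 0.10605662 0.10655326]
ball [ 0.56920839 -0.15757009  0.135     ]
plunger [188.495 195.27 ]
```

View pics/s5.png

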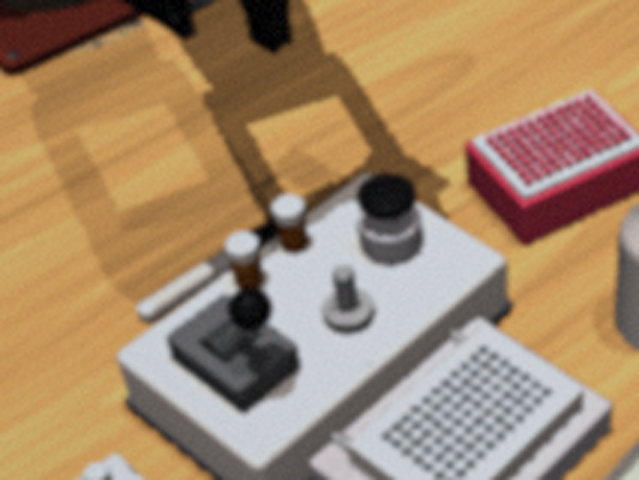

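The pin at (345,285) stands at the same height as before the extra strokes, so it is at its stop. The plunger is up, the vent is shut and the robot is clear of everything.

```bash
python3 -c "
from bench import *
print(sign_off())"
```

```text
the job is handed in; nothing more can be done
None
```

I shut the vent, pumped the indicator pin fully out (its top measured about 105 mm above the bench, and two extra strokes did not raise it) and left the plunger up with the robot clear; the job is handed in, and the hand-in returned no verdict.

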